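Unbolt and open the curing chamber

ROBOT

A 6-joint arm with a two-finger parallel gripper is mounted at the origin on a cart in front of the work surface, level with it; the furniture and walls round the work are solid. World frame = base frame: x ahead of the robot, y to its left, z up, the work surface at z = 0. Lengths are in m, angles in rad, forces in N, time in s.
With the tool pointing down it reaches from about 0.25 to 0.8 m from the base axis. Payload 3.9 kg.
Tool frame: the origin (TCP) lies midway between the tips of the shut fingers; the grasp point (between the pads) lies 19 mm behind it; z points along the fingers, y is the direction in which the jaws open and shut (so a half turn about z gives the same grasp; the last joint's range is limited). The gripper opens to 85 mm and grips with 20 to 120 N. Pads are 22 mm wide; open, the fingers measure 114 mm over their backs; the gripper's body (76 mm by 85 mm) begins 54 mm behind the grasp point. The pads swing forward as they close: fully open they stand 13 mm farther back than shut.
Start: joints at [1.186, 0.26, -0.138, 1.173, 0, 1.571], TCP at [0.197, 0.487, 0.231] pointing down, gripper open.
Joint ranges: [-2.78, 2.78], [-0.83, 1.72], [-1.28, 1.37], [-1.9, 2.12], [-1.57, 1.48], [-3.14, 3.14]. Speed limits (rad/s): [2.57, 2.57, 3.14, 3.14, 3.14, 3.14].

INTERFACE

Orientations are given as a unit quaternion [w, x, y, z].
In Python, from workcell import robot gives the robot as it stands. The module is installed in compiled form; this text tells all that it offers.
- The arm moves only by the tool apply_moves, never from a script. Its argument "increments" is a list of rows, each an object of numbers: "jaw": the gripper's target within -1 to 1 (shut at 1, half-way at 0, fully open at -1); "dx", "dy", "dz": the shift along the world's x, y, z in m; "ax", "ay", "az": the turn, a rotation vector about the world's x, y, z in degrees. In form: [{"jaw": .., "dx": .., "dy": .., "dz": .., "ax": .., "ay": .., "az": ..}, ...]. A call has 1 to 20 rows; each row is the pose to reach, as a shift and turn from the pose measured when the call began; what a row does not reach only later rows make up. A row lasts 1/8 s, in which the tool goes at most 62.5 mm and 10.7 degrees, less where a joint would pass 70% of its speed; a pose out of reach is approached as far as the arm can. A call with a gripper value outside its range is refused whole. The fingers move at their own pace and stop on an object; "squeeze" is the grip in N (left out, the last holds). Time passes only in rows, so rows that repeat a pose let the fingers close. It gives the time, the measured TCP pose, the force and the opening at its end, in the units of the state.
- robot.read_state(): the state, without advancing time (a new reading comes with each control period).
- robot.capture(name): name is "side" or "top"; returns a dict with "img" (420x560x3 uint8, red, green, blue), "depth" (420x560 float32, m along the optical axis (not along the pixel's ray), 0 where there is no reading), "fx", "fy", "cx", "cy" (pixels), "k1" (the pictures are not rectified: a ray, as slopes to the right and down, at radius r is drawn at 1 + k1 r^2 times it, then the intrinsics apply), "rvec" (rotation vector, rad) and "tvec" (3), from world to camera coordinates, as OpenCV has them. Camera axes: x right, y down, z forward; pixel columns grow to the right and rows downward; lengths in m; the calibration is good to about 2 mm. A picture is of the moment at which its call begins.
- robot.close_job(): hands the job in, once; it reports no verdict.
Trained networks look in a picture, given as the dict that the camera call returned (one of the last four; its "shot" number tells which), for a name from the list of things; names that differ only in an ending like _2 or _b are one class to them, and where a whole thing is asked for, a point or a joint stands for the part that bears it (a point fixed in the world has none). Each returns a list of dicts, best first, with "conf" (0 to 1); they miss things now and then, are a little off and sometimes report something else, mostly with a low value. They report only what shows in the picture. A call takes as long as a camera call.
- robot.recognise(thing, picture): "bbox" ([centre column, centre row, width, height] in pixels, round what is visible of it).
- robot.cut_out(thing, picture): "mask" (420x560 bool, what is visible of it) and "bbox" ([centre column, centre row, width, height] in pixels, round what is visible of it).
The state is a dict: "t": time; "joint_positions": joint angles; "qd": joint speeds; "joint_efforts": joint torques, N m; "ee_pos": TCP position; "tcp_rot": TCP orientation; "wrist_force": force on the tool from outside, world axes, zero at the start; "torque": the same for the moment, N m; "width": opening from 0.0 (shut) to 1.0 (fully open).
Only numpy, scipy, OpenCV 4.12 (cv2) and the standard library are available. Lean on these libraries where they do the work, as an engineer would, in place of code of your own. Each camera call takes 0.05 s, during which the arm holds its last target.

TASK

Open the curing chamber on the bench. Hold its red spring catch bar down with one fingertip and, keeping it down, push the bolt's black thumb tab with the other fingertip all the way to the right, clear of the hatch; take both fingers away so that the bar springs up again and locks the bolt back, then push the amber hatch fully open, away from the robot, by its black ridge. Do everything by touch: pinch or lift nothing, and leave the crucible on the chamber and the other loose things standing where they are.

Things in the scene. Friction and masses are not known exactly. Their poses are not given: they have to be found in the camera images.
- chamber: light grey steel curing chamber fixed to the bench, 320 mm wide (its y), 200 mm deep (its x), top plate 80 mm above the bench. Origin: centre of its underside; x to its rear (away from the robot at yaw 0), y to its left, z up; 'rear', 'left', 'right' below are in this frame. 'Above the plate' means above the top plate. Lock on the right half of the plate, hatch on the left half.
- catch_top (a point): centre of the flat top face of the red spring catch bar: 104 mm long along the chamber's y, 24 mm wide along its x, 34 mm above the plate when up, 24 when down. It moves straight down, guided so that it may be pressed anywhere along its length; a fingertip may glide along it. It lies 60 mm behind (chamber +x) the middle of the thumb tab.
- catch (a joint): how far the bar is pressed, m: 0 up, 0.010 down at its stop. Spring 3 N at the top, 5.5 N at the bottom. A pawl under the bar stands in the comb on the bolt's rear edge and clears it once the bar is 0.0055 down; let up at any time, it stops the bolt at the next notch (0, 0.012, 0.024, 0.036; play 1.5 mm) or rests under a tooth between two notches, and then the bar stays partly down.
- bolt_tab (a point): centre of the bolt's black upright thumb tab: 28 mm wide along the chamber's x, 8 mm thick along its y, from 17 to 50 mm above the plate (this point 36). Push it to the right (chamber -y) on its left face, 4 mm left of this point. The steel bolt and saddles round it reach 20.5 mm above the plate at most, so a fingertip level with the pressed bar (24 mm) passes over them.
- bolt (a joint): how far the bolt is drawn, m: 0 shot into the hatch's staple, 0.036 fully back at its stop; about 2 N of friction, no spring. The hatch is free once it is beyond 0.015.
- hatch_ridge (a point): centre of the black finger ridge standing on the amber hatch: 62 mm long along the chamber's y, 8 mm thick along its x, up to 34 mm above the plate (this point 20). Push it to the rear (chamber +x) on its front face, 4 mm in front of this point. The amber plate in front of it is 6.5 mm above the plate, and the ridge's foot, 4 mm wider all round, 9 mm.
- hatch (a joint): how far the hatch is slid to the rear, m: 0 shut, 0.080 fully open at its stop; about 1.5 N of friction, it stays where it is left.
- crucible: loose white crucible, 41 mm across, 32 mm tall, standing on the rear right corner of the chamber's top plate; origin under its foot. Not to be disturbed.
- dropper: loose brown dropper bottle with a red bulb, 37 mm across, 96 mm tall, on the bench to the left of the chamber; origin under its base.
- beaker: loose small glass beaker, 49 mm across, 59 mm tall, on the bench to the left of the chamber; origin under its base.
- wash_bottle: loose wash bottle with a red spout, 72x83 mm, 148 mm tall, on the bench to the right of the chamber; origin under its base.
- tweezers: loose steel tweezers, 132 mm long, 10 mm high, lying on the bench to the right of the chamber; origin under their middle.
- weighing_bottle: loose small glass weighing bottle, 36 mm across, 52 mm tall, on the bench to the right of the chamber; origin under its base.

How it is judged:
On the way, in this order (a step that is already met when the one before it is completed fails the run):
1. a finger holds the catch bar down while the bolt is still shot (value of joint catch above 0.005 m and contact force between the fingers and catch above 0.5 N and value of joint bolt below 0.006 m), for 0.1 s.
2. with the bar still held down by a finger, the bolt is fully back (value of joint bolt above 0.034 m and value of joint catch above 0.004 m and contact force between the fingers and catch above 0.5 N), for 0.1 s.
3. the bar has sprung up and locks the bolt back (value of joint bolt above 0.034 m and value of joint catch below 0.002 m), for 0.2 s.
At the end, for the whole second after the job is handed in: hatch open to within 6 mm of its stop, bolt back to within 2 mm of its stop, catch bar up to within 2 mm, crucible at rest (all of step 3 and value of joint hatch above 0.074 m and linear speed of crucible below 0.02 m/s); the robot touches nothing.
It fails at once if the thumb tab was pinched between the fingers (contact force between the fingers and bolt_c6 above 3 N and contact force between the fingers and bolt_c7 above 3 N).
It fails at once if the hatch ridge was pinched between the fingers (contact force between the fingers and hatch_c1 above 3 N and contact force between the fingers and hatch_c2 above 3 N).
It fails at once if the crucible was moved, lifted or tipped (distance of crucible from where it was at the start of the episode above 0.015 m or angle between crucible's own z axis and vertical above 0.3 rad).
It fails at once if another loose thing was moved, lifted or knocked over (distance of any of dropper, beaker, wash_bottle, tweezers, weighing_bottle from where it was at the start of the episode above 0.025 m or angle between any of dropper, beaker, wash_bottle, weighing_bottle's own z axis and vertical above 0.4 rad).
It also fails if it takes over 45 s, if anything falls off the work surface, if the arm or the gripper's body presses on something with over 40 N, if the wrist force passes 120 N, or if a joint passes its speed limit or range.

## Working session

There is one attempt and no reset: what is moved stays moved. The work goes in short steps, Python scripts to look and compute and a tool call to move; the robot and the scene stay as the last step left them, time stands still between calls to the robot, and variables do not carry over. Pictures are saved under pics/ and viewed, and the job is handed in when it is done.

Besides the shell and the picture viewer there is one more tool, called in YAML: its name, and indented under it one key for each argument. apply_moves: Moves the arm, as the interface text tells. Its arguments: {"type":"object","properties":{"increments":{"type":"array","items":{"type":"object","properties":{"jaw":{"type":"number"},"dx":{"type":"number"},"dy":{"type":"number"},"dz":{"type":"number"},"ax":{"type":"number"},"ay":{"type":"number"},"az":{"type":"number"}}}},"squeeze":{"type":"number"}},"required":["increments"]}

```bash
mkdir -p pics
cat > h.py <<'E'
import numpy as np, cv2
from workcell import robot
def bgr(c): return cv2.cvtColor(c['img'],cv2.COLOR_RGB2BGR)
def cloud(c):
    K=np.array([[c['fx'],0,c['cx']],[0,c['fy'],c['cy']],[0,0,1.]])
    v,u=np.mgrid[0:420,0:560]
    p=np.stack([u,v],-1).reshape(-1,1,2).astype(float)
    # distort model: pix = K*(s*(1+k1 r^2)) 
    n=cv2.undistortPoints(p,K,np.array([c['k1'],0,0,0,0.])).reshape(420,560,2)
    z=c['depth']; P=np.stack([n[...,0]*z,n[...,1]*z,z],-1)
    R=cv2.Rodrigues(np.array(c['rvec'],float))[0]
    W=(P-np.array(c['tvec']).ravel())@R
    W[z==0]=np.nan
    return W
E
python3 - <<'E'
from h import *
print(robot.read_state())
for n in('top','side'):
    c=robot.capture(n); cv2.imwrite(f'pics/{n}0.png',bgr(c)); W=cloud(c)
    print(n,c['fx'],c['k1'])
    for t in ['chamber','catch_top','bolt_tab','hatch_ridge','crucible']:
        r=robot.cut_out(t,c)[:2]
        for d in r:
            m=d['mask']; print(t,round(d['conf'],2),np.round(d['bbox']),m.sum(),np.round(np.nanmedian(W[m],0),4),np.round(np.nanpercentile(W[m],[3,97],axis=0),3).tolist())
E
```

```text
{'t': 0.0, 'joint_positions': array([ 1.18600335e+00,  2.60687456e-01, -1.39387139e-01,  1.17268506e+00,
        2.14254011e-05,  1.57080648e+00]), 'qd': array([ 0.00125298, -0.00102158, -0.00177122,  0.00177348,  0.00091143,
        0.00054043]), 'joint_efforts': array([-9.45408719e-04, -4.05677783e+01,  2.53922921e+01,  1.87006843e-02,
        7.53900486e-05, -2.83540359e-06]), 'ee_pos': array([0.19680494, 0.48597918, 0.23045626]), 'tcp_rot': array([-1.98215421e-04,  1.91216614e-01,  9.81547372e-01, -9.61501755e-04]), 'wrist_force': array([ 0.11632534, -0.30585096,  0.37280307]), 'torque': array([-0.02542053,  0.00973034,  0.03433986]), 'width': 0.9980605597596651}
top 506.1289306527097 -0.12134945146753187
chamber 0.57 [260. 228. 116.  86.] 7749 [ 0.4945 -0.0168  0.0812] [[0.396, -0.17, 0.051], [0.598, 0.129, 0.113]]
chamber 0.26 [278. 211.  32.  18.] 304 [ 0.5397 -0.0671  0.1128] [[0.521, -0.116, 0.093], [0.555, -0.024, 0.119]]
catch_top 0.87 [278. 211.  36.  18.] 267 [ 0.54   -0.0699  0.113 ] [[0.526, -0.116, 0.106], [0.554, -0.024, 0.119]]
catch_top 0.21 [272. 231.  35.  11.] 1
[... 445 characters left out ...]
0.05243872149022616
chamber 0.55 [272. 220. 112. 109.] 7362 [ 0.4922 -0.08    0.0809] [[0.394, -0.19, 0.02], [0.602, 0.115, 0.115]]
chamber 0.47 [262. 213.  19.  30.] 255 [ 0.4798 -0.0745  0.1005] [[0.465, -0.114, 0.081], [0.499, -0.019, 0.131]]
catch_top 0.55 [283. 203.  25.  26.] 345 [ 0.5353 -0.0717  0.1139] [[0.506, -0.122, 0.08], [0.555, -0.015, 0.117]]
bolt_tab 0.8 [263. 213.  16.  26.] 172 [ 0.4803 -0.075   0.1072] [[0.467, -0.108, 0.095], [0.491, -0.02, 0.131]]
hatch_ridge 0.59 [247. 190.  41.  28.] 851 [0.4496 0.0354 0.0876] [[0.405, -0.015, 0.084], [0.496, 0.094, 0.114]]
crucible 0.61 [312. 222.  14.  20.] 223 [ 0.5937 -0.1367  0.104 ] [[0.575, -0.16, 0.082], [0.611, -0.12, 0.113]]
```

Run:
```python
from h import *
for n in('top','side'):
    i=cv2.imread(f'pics/{n}0.png')
    cv2.imwrite(f'pics/{n}0c.png',cv2.resize(i[140:300,180:380],None,fx=4,fy=3.75*4/3.75*0.9375,interpolation=cv2.INTER_CUBIC))
c=robot.capture('top');W=cloud(c)
s=robot.capture('side');V=cloud(s)
A=np.concatenate([W.reshape(-1,3),V.reshape(-1,3)]); A=A[~np.isnan(A).any(1)]
for nm,M in(('top',W.reshape(-1,3)),('side',V.reshape(-1,3))):
    p=M[(abs(M[:,2]-.081)<.006)&(M[:,0]>.3)&(M[:,0]<.7)&(abs(M[:,1])<.25)]
    print(nm,cv2.minAreaRect((p[:,:2]*1000).astype(np.float32)),np.median(p[:,2]))
    b=M[(abs(M[:,2]-.113)<.006)&(M[:,0]>.515)&(M[:,0]<.565)&(M[:,1]>-.13)&(M[:,1]<0)]
    print('bar',cv2.minAreaRect((b[:,:2]*1000).astype(np.float32)),b.mean(0),np.median(b[:,2]))
    t=M[(M[:,2]>.112)&(M[:,2]<.14)&(M[:,0]>.455)&(M[:,0]<.505)&(M[:,1]>-.13)&(M[:,1]<.02)]
    print('tab',len(t),np.median(t,0),t.min(0),t.max(0))
    t=M[(M[:,2]>.098)&(M[:,2]<.125)&(M[:,0]>.39)&(M[:,0]<.51)&(M[:,1]>-.0)&(M[:,1]<.12)]
    print('ridge',len(t),np.median(t,0),t.min(0),t.max(0),cv2.minAreaRect((t[:,:2]*1000).astype(np.float32)))
```

```text
top ((535.946533203125, -1.31536865234375), (299.27923583984375, 493.5722961425781), 1.9629757404327393) 0.08054012087737437
bar ((541.1094360351562, -69.16778564453125), (24.613805770874023, 103.54010009765625), 8.149384498596191) [ 0.54044546 -0.06909301  0.11324061] 0.11318352623655259
tab 34 [ 0.47629058 -0.0668286   0.1279095 ] [ 0.46567361 -0.07219819  0.11279216] [0.49209116 0.01868948 0.13514856]
ridge 79 [0.46759282 0.04495942 0.11262776] [0.46014838 0.01574954 0.0982637 ] [0.47648152 0.07642166 0.12013062] ((468.2320861816406, 46.407310485839844), (8.36622428894043, 61.763675689697266), 8.537476539611816)
side ((533.8804321289062, 4.823333740234375), (492.6131896972656, 319.0616149902344), 87.90088653564453) 0.08111034768634186
bar ((538.2444458007812, -73.3201904296875), (24.90110206604004, 104.98361206054688), 7.6828999519348145) [ 0.53843521 -0.07624759  0.11448138] 0.11463654776773266
tab 84 [ 0.4753498  -0.07313015  0.12271968] [ 0.46452603 -0.07950615  0.11217808] [0.49237221 0.01909149 0.13273212]
ridge 76 [0.46547723 0.03653142 0.11276308] [0.45804385 0.0114695  0.09847913] [0.47412201 0.07662072 0.11678426] ((466.09161376953125, 44.02672576904297), (8.786656379699707, 64.88720703125), 7.803959369659424)
```

View pics/top0.png

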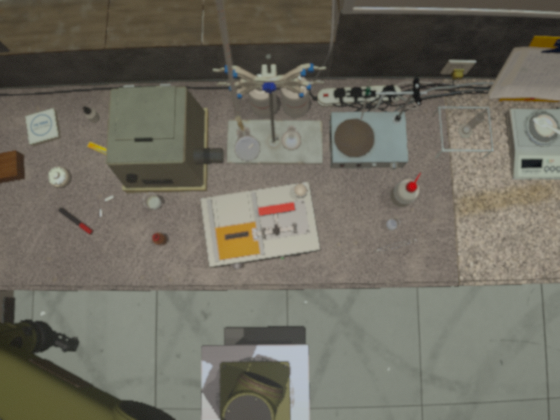

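View pics/side0.png

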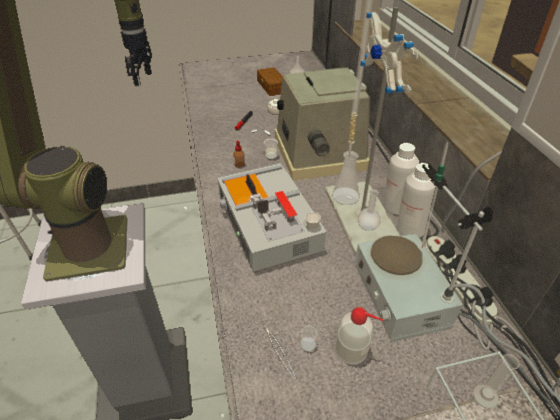

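View pics/top0c.png

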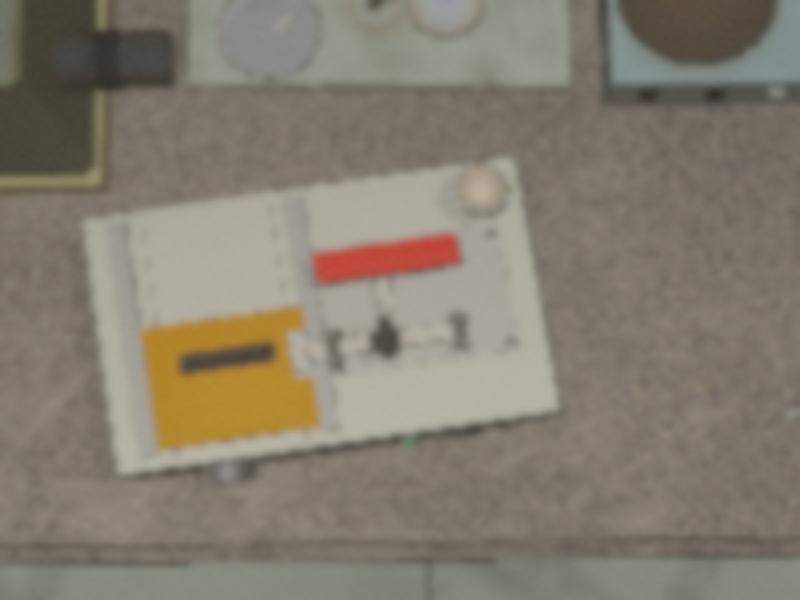

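View pics/side0c.png

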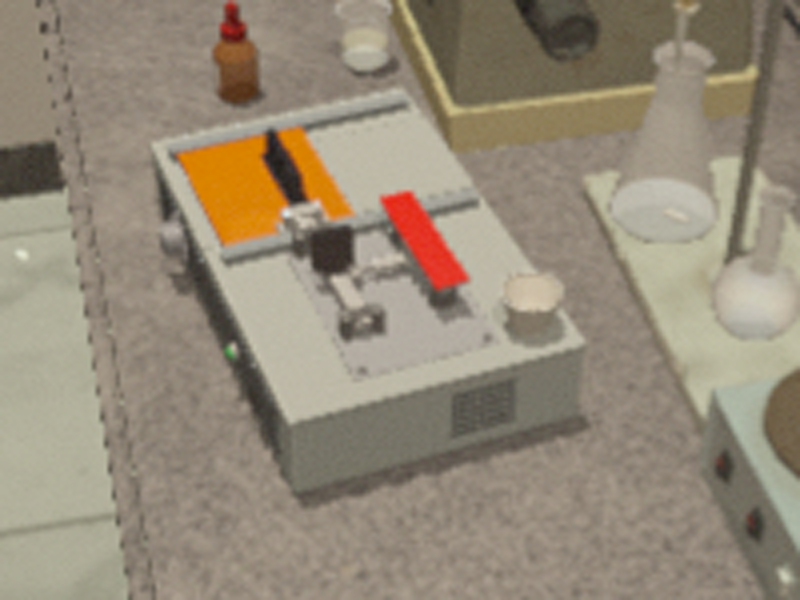

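Run:
```python
from h import *
c=robot.capture('top');W=cloud(c)
s=robot.capture('side');V=cloud(s)
a=np.radians(8.0);R=np.array([[np.cos(a),np.sin(a)],[-np.sin(a),np.cos(a)]])
for nm,M in(('top',W.reshape(-1,3)),('side',V.reshape(-1,3))):
    L=M.copy(); L[:,:2]=(M[:,:2]-[.4945,-.018])@R.T; L[:,2]-=.08
    k=(abs(L[:,0])<.12)&(abs(L[:,1])<.18)
    # edges of top plate
    p=L[k&(abs(L[:,2])<.004)]; print(nm,'plate',np.round(np.percentile(p,[0.3,99.7],axis=0),4).tolist())
    b=L[k&(abs(L[:,2]-.034)<.004)&(L[:,0]>.025)&(L[:,0]<.07)&(L[:,1]>-.13)&(L[:,1]<.0+.02)]
    print('bar',np.round(b.min(0),4),np.round(b.max(0),4),np.median(b[:,2]),len(b))
    t=L[k&(L[:,2]>.034)&(L[:,2]<.06)&(L[:,0]>-.05)&(L[:,0]<.01)&(L[:,1]<.04)]
    print(np.round(t[np.argsort(t[:,1])],3).tolist()[::3])
```

```text
top plate [[-0.0923, -0.1628, -0.0039], [0.1091, 0.1557, 0.004]]
bar [ 0.0261 -0.128   0.03  ] [ 0.0672 -0.0053  0.038 ] 0.033700739334849614 247
[[-0.027, -0.051, 0.048], [-0.013, -0.05, 0.049], [-0.035, -0.05, 0.047], [-0.024, -0.049, 0.049], [-0.029, -0.048, 0.049], [-0.014, -0.047, 0.044], [-0.021, -0.046, 0.053], [-0.009, -0.045, 0.051], [-0.032, -0.045, 0.05], [-0.018, -0.044, 0.054], [-0.017, 0.039, 0.036]]
side plate [[-0.0952, -0.1669, -0.0035], [0.107, 0.1563, 0.0039]]
bar [ 0.025  -0.1267  0.03  ] [ 0.0687 -0.0088  0.0379] 0.03458456123844542 232
[[-0.031, -0.057, 0.042], [-0.036, -0.056, 0.036], [-0.022, -0.055, 0.038], [-0.027, -0.055, 0.043], [-0.035, -0.054, 0.042], [-0.019, -0.054, 0.04], [-0.035, -0.054, 0.045], [-0.027, -0.054, 0.046], [-0.01, -0.054, 0.044], [-0.01, -0.053, 0.036], [-0.03, -0.053, 0.036], [-0.035, -0.053, 0.051], [-0.024, -0.053, 0.051], [-0.024, -0.053, 0.044], [-0.038, -0.053, 0.037], [-0.015, -0.052, 0.047], [-0.013, -0.052, 0.039], [-0.021, -0.052, 0.049], [-0.021, -0.051, 0.041], [-0.031, -0.051, 0.048], [-0.014, -0.049, 0.052], [-0.023, -0.049, 0.044], [-0.027, -0.048, 0.051], [-0.029, -0.046, 0.05], [-0.017, 0.031, 0.035], [-0.019, 0.036, 0.036]]
```

The pictures show the chamber yawed about +8°. In the top view the tab is at about px (276,225) and the red bar at (277,210). The amber hatch with its ridge is at (237,236), the crucible at (300,190). The jaws will lie along chamber x, with one fingertip on the bar and the other to the left of the tab.

apply_moves:
  increments:
    - {"jaw": -0.07,"dx": 0.03,"dy": -0.05,"dz": 0,"az": -6}
    - {"jaw": -0.07,"dx": 0.06,"dy": -0.1,"dz": 0,"az": -12}
    - {"jaw": -0.07,"dx": 0.09,"dy": -0.15,"dz": 0,"az": -18}
    - {"jaw": -0.07,"dx": 0.12,"dy": -0.2,"dz": 0,"az": -24}
    - {"jaw": -0.07,"dx": 0.15,"dy": -0.25,"dz": 0,"az": -30}
    - {"jaw": -0.07,"dx": 0.18,"dy": -0.3,"dz": 0,"az": -36}
    - {"jaw": -0.07,"dx": 0.21,"dy": -0.35,"dz": 0,"az": -42}
    - {"jaw": -0.07,"dx": 0.24,"dy": -0.4,"dz": 0,"az": -48}
    - {"jaw": -0.07,"dx": 0.27,"dy": -0.45,"dz": 0,"az": -54}
    - {"jaw": -0.07,"dx": 0.3,"dy": -0.5,"dz": -0.01,"az": -60}
    - {"jaw": -0.07,"dx": 0.308,"dy": -0.529,"dz": -0.03,"az": -60}
    - {"jaw": -0.07,"dx": 0.308,"dy": -0.529,"dz": -0.05,"az": -60}
    - {"jaw": -0.07,"dx": 0.308,"dy": -0.529,"dz": -0.06,"az": -60}
    - {"jaw": -0.07,"dx": 0.308,"dy": -0.529,"dz": -0.06,"az": -60}

```text
invalid input
```

```bash
cat > st.py <<'E'
from h import *
from scipy.spatial.transform import Rotation as Ro
def st():
    s=robot.read_state(); q=s['tcp_rot']; m=Ro.from_quat([q[1],q[2],q[3],q[0]]).as_matrix()
    a=np.radians(8.0);R=np.array([[np.cos(a),np.sin(a)],[-np.sin(a),np.cos(a)]])
    print('t',round(s['t'],2),'pos',np.round(s['ee_pos'],4),'loc',np.round(R@(s['ee_pos'][:2]-[.4945,-.018]),4),'habove',round(s['ee_pos'][2]-.08,4),'yawY',round(np.degrees(np.arctan2(m[1,1],m[0,1])),2),'zax',np.round(m[:,2],3),'F',np.round(s['wrist_force'],2),'w',round(s['width'],3))
st()
import sys
if len(sys.argv)>1:
    for n in('top','side'):
        c=robot.capture(n); i=bgr(c)
        x0,y0=(200,150) if n=='top' else (190,130)
        cv2.imwrite(f'pics/{n}{sys.argv[1]}.png',cv2.resize(i[y0:y0+120,x0:x0+160],None,fx=5,fy=5,interpolation=cv2.INTER_CUBIC))
        np.save(f'pics/{n}{sys.argv[1]}.npy',cloud(c))
E
python3 st.py 1
```

```text
t 0.8 pos [0.1971 0.4866 0.2313] loc [-0.2243  0.5411] habove 0.1513 yawY 67.95 zax [ 0.  0. -1.] F [ 0.34 -0.68  0.39] w 1.001
```

apply_moves:
  increments:
    - {"jaw": -0.07,"dx": 0.03,"dy": -0.05,"dz": 0.0,"ax": 0.0,"ay": 0.0,"az": -6.0}
    - {"jaw": -0.07,"dx": 0.06,"dy": -0.1,"dz": 0.0,"ax": 0.0,"ay": 0.0,"az": -12.0}
    - {"jaw": -0.07,"dx": 0.09,"dy": -0.15,"dz": 0.0,"ax": 0.0,"ay": 0.0,"az": -18.0}
    - {"jaw": -0.07,"dx": 0.12,"dy": -0.2,"dz": 0.0,"ax": 0.0,"ay": 0.0,"az": -24.0}
    - {"jaw": -0.07,"dx": 0.15,"dy": -0.25,"dz": 0.0,"ax": 0.0,"ay": 0.0,"az": -30.0}
    - {"jaw": -0.07,"dx": 0.18,"dy": -0.3,"dz": 0.0,"ax": 0.0,"ay": 0.0,"az": -36.0}
    - {"jaw": -0.07,"dx": 0.21,"dy": -0.35,"dz": 0.0,"ax": 0.0,"ay": 0.0,"az": -42.0}
    - {"jaw": -0.07,"dx": 0.24,"dy": -0.4,"dz": 0.0,"ax": 0.0,"ay": 0.0,"az": -48.0}
    - {"jaw": -0.07,"dx": 0.27,"dy": -0.45,"dz": 0.0,"ax": 0.0,"ay": 0.0,"az": -54.0}
    - {"jaw": -0.07,"dx": 0.3,"dy": -0.5,"dz": -0.01,"ax": 0.0,"ay": 0.0,"az": -60.0}
    - {"jaw": -0.07,"dx": 0.308,"dy": -0.529,"dz": -0.03,"ax": 0.0,"ay": 0.0,"az": -60.0}
    - {"jaw": -0.07,"dx": 0.308,"dy": -0.529,"dz": -0.05,"ax": 0.0,"ay": 0.0,"az": -60.0}
    - {"jaw": -0.07,"dx": 0.308,"dy": -0.529,"dz": -0.06,"ax": 0.0,"ay": 0.0,"az": -60.0}
    - {"jaw": -0.07,"dx": 0.308,"dy": -0.529,"dz": -0.06,"ax": 0.0,"ay": 0.0,"az": -60.0}
  squeeze: 20

```text
t: 2.65
ee_pos: [0.5044, -0.0421, 0.1709]
tcp_rot: [-0.001, 0.656, 0.755, -0.0]
wrist_force: [0.0, 0.3, -0.6]
width: 0.536
```

```bash
python3 st.py 1
```

```text
t 2.65 pos [ 0.5044 -0.0421  0.1709] loc [ 0.0065 -0.0252] habove 0.0909 yawY 7.98 zax [-0.001  0.    -1.   ] F [ 0.02  0.27 -0.56] w 0.536
```

View pics/side1.png

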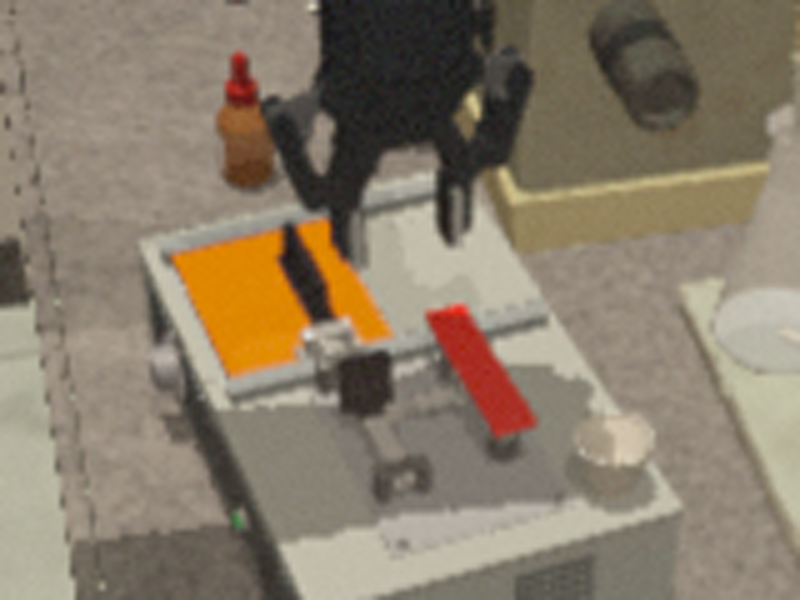

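View pics/top1.png

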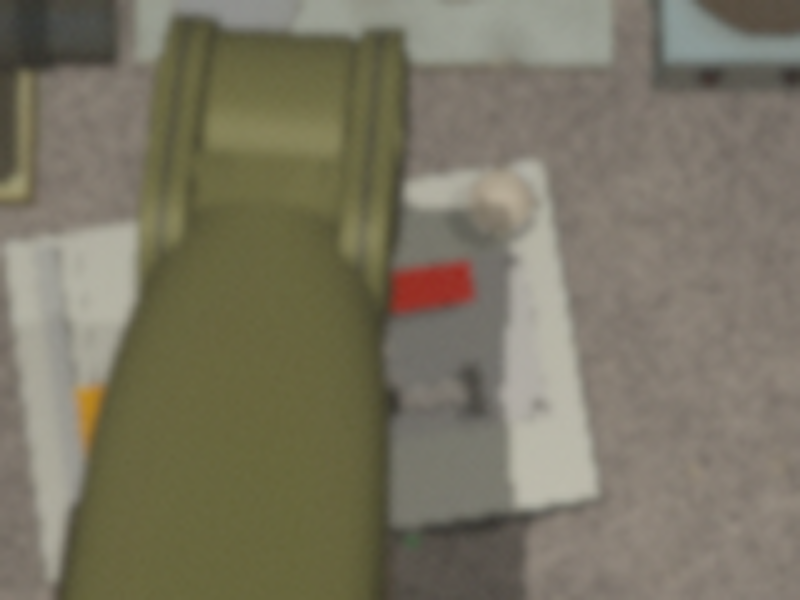

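Run:
```python
import numpy as np
V=np.load('pics/side1.npy').reshape(-1,3)
a=np.radians(8.0);R=np.array([[np.cos(a),np.sin(a)],[-np.sin(a),np.cos(a)]])
L=V.copy();L[:,:2]=(V[:,:2]-[.4945,-.018])@R.T; L[:,2]-=.08
k=(L[:,2]>.06)&(L[:,2]<.125)&(abs(L[:,0]-.007)<.07)&(abs(L[:,1]+.025)<.04)
p=L[k]
for z in np.arange(.06,.125,.005):
    q=p[(p[:,2]>=z)&(p[:,2]<z+.005)]
    for s in(q[q[:,0]<.007],q[q[:,0]>=.007]):
        if len(s):print(round(z,3),len(s),np.round(s.min(0),3)[:2],np.round(s.max(0),3)[:2])
```

```text
0.095 2 [-0.023 -0.035] [-0.019 -0.031]
0.095 7 [ 0.028 -0.038] [ 0.032 -0.018]
0.1 8 [-0.028 -0.038] [-0.02  -0.031]
0.1 12 [ 0.028 -0.039] [ 0.043 -0.017]
0.105 11 [-0.031 -0.036] [-0.017 -0.023]
0.105 10 [ 0.029 -0.038] [ 0.042 -0.015]
0.11 10 [-0.03  -0.038] [-0.018 -0.021]
0.11 13 [ 0.028 -0.04 ] [ 0.041 -0.023]
0.115 10 [-0.031 -0.038] [-0.019 -0.025]
0.115 12 [ 0.028 -0.04 ] [ 0.042 -0.016]
0.12 10 [-0.031 -0.038] [-0.019 -0.023]
0.12 17 [ 0.028 -0.039] [ 0.042 -0.014]
```

apply_moves:
  increments:
    - {"jaw": -0.07,"dx": 0.0,"dy": 0.002,"dz": -0.03,"ax": 0.0,"ay": 0.0,"az": 0.0}
    - {"jaw": -0.07,"dx": 0.0,"dy": 0.002,"dz": -0.05,"ax": 0.0,"ay": 0.0,"az": 0.0}
    - {"jaw": -0.07,"dx": 0.0,"dy": 0.002,"dz": -0.056,"ax": 0.0,"ay": 0.0,"az": 0.0}
    - {"jaw": -0.07,"dx": 0.0,"dy": 0.002,"dz": -0.056,"ax": 0.0,"ay": 0.0,"az": 0.0}

```text
t: 3.25
ee_pos: [0.5058, -0.0397, 0.1166]
tcp_rot: [0.001, 0.656, 0.755, 0.001]
wrist_force: [-0.3, -0.1, 0.4]
width: 0.536
```

```bash
python3 st.py 2
```

```text
t 3.25 pos [ 0.5058 -0.0397  0.1166] loc [ 0.0081 -0.0231] habove 0.0366 yawY 8.03 zax [ 0.002 -0.    -1.   ] F [-0.27 -0.12  0.43] w 0.536
```

View pics/side2.png

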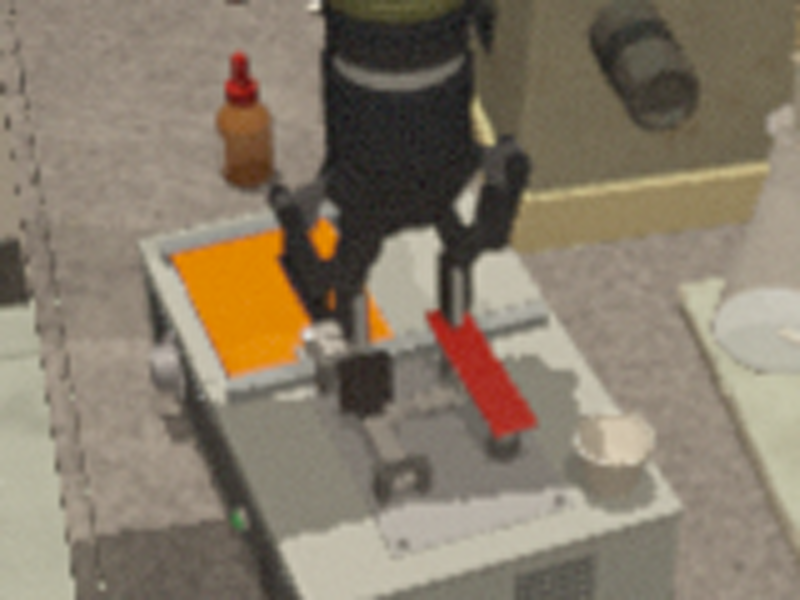

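The front finger is just left of the tab at about px (360,320) and the rear finger is over the bar's left end at (457,300). I'll press down now.

apply_moves:
  increments:
    - {"jaw": -0.07,"dx": -0.001,"dy": 0.0,"dz": -0.004,"ax": 0.0,"ay": 0.0,"az": 0.0}
    - {"jaw": -0.07,"dx": -0.001,"dy": 0.0,"dz": -0.008,"ax": 0.0,"ay": 0.0,"az": 0.0}
    - {"jaw": -0.07,"dx": -0.001,"dy": 0.0,"dz": -0.01,"ax": 0.0,"ay": 0.0,"az": 0.0}
    - {"jaw": -0.07,"dx": -0.001,"dy": 0.0,"dz": -0.01,"ax": 0.0,"ay": 0.0,"az": 0.0}

```text
t: 3.85
ee_pos: [0.506, -0.0399, 0.1074]
tcp_rot: [0.002, 0.656, 0.755, 0.001]
wrist_force: [1.6, 0.0, 2.8]
width: 0.534
```

```bash
python3 st.py
```

```text
t 3.85 pos [ 0.506  -0.0399  0.1074] loc [ 0.0083 -0.0233] habove 0.0274 yawY 8.02 zax [ 0.004 -0.    -1.   ] F [1.58 0.   2.78] w 0.534
```

apply_moves:
  increments:
    - {"jaw": -0.07,"dx": -0.001,"dy": 0.0,"dz": -0.004,"ax": 0.0,"ay": 0.0,"az": 0.0}
    - {"jaw": -0.07,"dx": -0.001,"dy": 0.0,"dz": -0.008,"ax": 0.0,"ay": 0.0,"az": 0.0}
    - {"jaw": -0.07,"dx": -0.001,"dy": 0.0,"dz": -0.009,"ax": 0.0,"ay": 0.0,"az": 0.0}
    - {"jaw": -0.07,"dx": -0.001,"dy": 0.0,"dz": -0.009,"ax": 0.0,"ay": 0.0,"az": 0.0}
    - {"jaw": -0.07,"dx": -0.001,"dy": 0.0,"dz": -0.009,"ax": 0.0,"ay": 0.0,"az": 0.0}

```text
t: 4.47
ee_pos: [0.5062, -0.0399, 0.1012]
tcp_rot: [0.003, 0.656, 0.755, 0.003]
wrist_force: [-4.8, 0.4, 21.8]
width: 0.537
```

```bash
python3 st.py 3
```

```text
t 4.47 pos [ 0.5062 -0.0399  0.1012] loc [ 0.0086 -0.0233] habove 0.0212 yawY 8.02 zax [ 0.008 -0.    -1.   ] F [-4.82  0.42 21.8 ] w 0.537
```

View pics/side3.png

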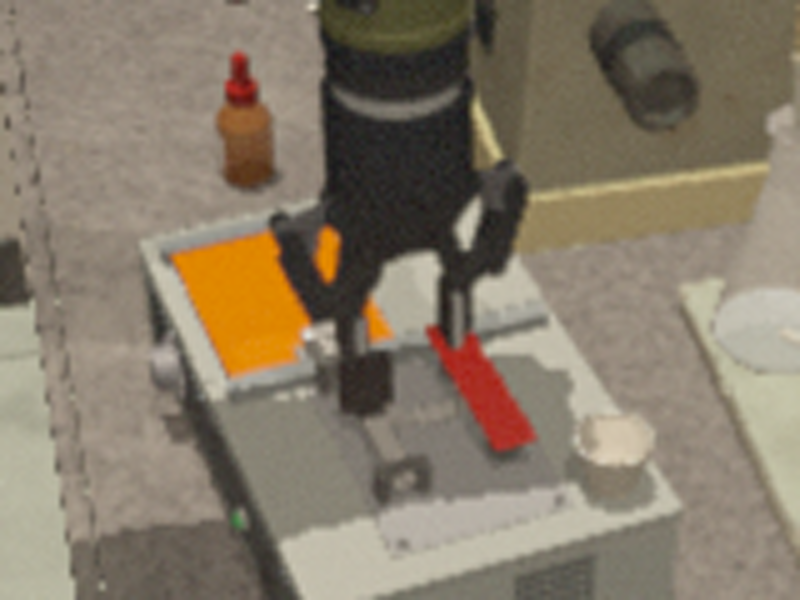

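Run:
```python
from h import *
for n in('side','top'):
  for tag in ('1','3'):
    W=np.load(f'pics/{n}{tag}.npy').reshape(-1,3)
    a=np.radians(8.0);R=np.array([[np.cos(a),np.sin(a)],[-np.sin(a),np.cos(a)]])
    L=W.copy();L[:,:2]=(W[:,:2]-[.4945,-.018])@R.T; L[:,2]-=.08
    b=L[(L[:,0]>.029)&(L[:,0]<.045)&(L[:,1]>-.105)&(L[:,1]<-.065)&(L[:,2]>.01)&(L[:,2]<.05)]
    print(n,tag,len(b),np.median(b[:,2]) if len(b) else 0)
```

```text
side 1 79 0.03444726694837452
side 3 65 0.024661565337282296
top 1 76 0.033240560022336336
top 3 77 0.023030578093127876
```

apply_moves:
  increments:
    - {"jaw": -0.07,"dx": 0.0,"dy": 0.0,"dz": -0.0015,"ax": 0.0,"ay": 0.0,"az": 0.0}
    - {"jaw": -0.07,"dx": 0.0,"dy": 0.0,"dz": -0.0015,"ax": 0.0,"ay": 0.0,"az": 0.0}
    - {"jaw": -0.07,"dx": 0.0005,"dy": -0.004,"dz": -0.0015,"ax": 0.0,"ay": 0.0,"az": 0.0}
    - {"jaw": -0.07,"dx": 0.001,"dy": -0.008,"dz": -0.0015,"ax": 0.0,"ay": 0.0,"az": 0.0}
    - {"jaw": -0.07,"dx": 0.0017,"dy": -0.012,"dz": -0.0015,"ax": 0.0,"ay": 0.0,"az": 0.0}
    - {"jaw": -0.07,"dx": 0.0022,"dy": -0.016,"dz": -0.0015,"ax": 0.0,"ay": 0.0,"az": 0.0}
    - {"jaw": -0.07,"dx": 0.0028,"dy": -0.02,"dz": -0.0015,"ax": 0.0,"ay": 0.0,"az": 0.0}
    - {"jaw": -0.07,"dx": 0.0028,"dy": -0.02,"dz": -0.0015,"ax": 0.0,"ay": 0.0,"az": 0.0}

```text
t: 5.58
ee_pos: [0.5095, -0.0554, 0.1013]
tcp_rot: [0.001, 0.655, 0.756, 0.007]
wrist_force: [-2.8, 12.6, 16.0]
width: 0.536
```

```bash
python3 st.py 4
```

```text
t 5.58 pos [ 0.5095 -0.0554  0.1013] loc [ 0.0097 -0.0391] habove 0.0213 yawY 8.21 zax [ 0.011  0.01  -1.   ] F [-2.78 12.57 15.96] w 0.536
```

View pics/side4.png

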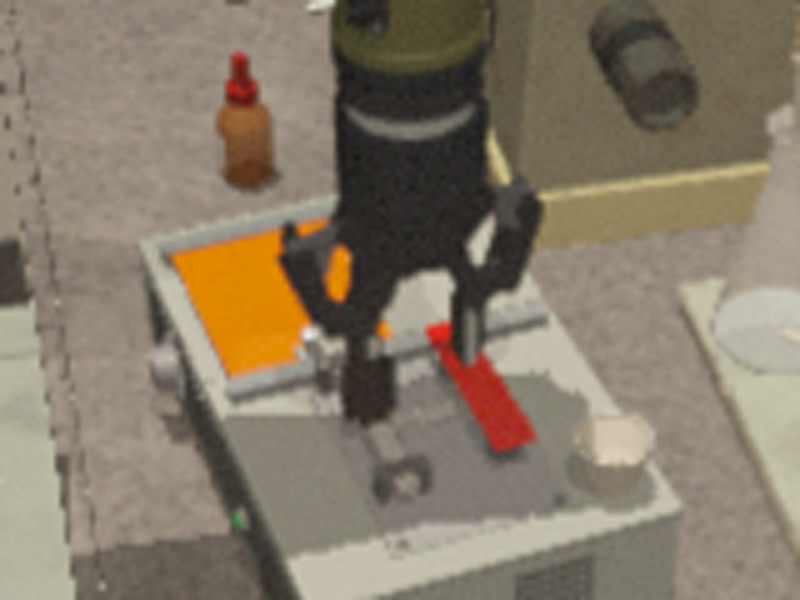

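apply_moves:
  increments:
    - {"jaw": -0.07,"dx": 0.0,"dy": -0.004,"dz": -0.0007,"ax": 0.0,"ay": 0.0,"az": 0.0}
    - {"jaw": -0.07,"dx": 0.001,"dy": -0.008,"dz": -0.0007,"ax": 0.0,"ay": 0.0,"az": 0.0}
    - {"jaw": -0.07,"dx": 0.0015,"dy": -0.012,"dz": -0.0007,"ax": 0.0,"ay": 0.0,"az": 0.0}
    - {"jaw": -0.07,"dx": 0.002,"dy": -0.016,"dz": -0.0007,"ax": 0.0,"ay": 0.0,"az": 0.0}
    - {"jaw": -0.07,"dx": 0.0025,"dy": -0.02,"dz": -0.0007,"ax": 0.0,"ay": 0.0,"az": 0.0}
    - {"jaw": -0.07,"dx": 0.003,"dy": -0.024,"dz": -0.0007,"ax": 0.0,"ay": 0.0,"az": 0.0}
    - {"jaw": -0.07,"dx": 0.0035,"dy": -0.028,"dz": -0.0007,"ax": 0.0,"ay": 0.0,"az": 0.0}
    - {"jaw": -0.07,"dx": 0.0035,"dy": -0.028,"dz": -0.0007,"ax": 0.0,"ay": 0.0,"az": 0.0}

```text
t: 6.68
ee_pos: [0.5131, -0.081, 0.1013]
tcp_rot: [-0.001, 0.654, 0.756, 0.01]
wrist_force: [-1.6, 7.0, 10.0]
width: 0.538
```

```bash
python3 st.py 5
```

```text
t 6.67 pos [ 0.5131 -0.081   0.1013] loc [ 0.0097 -0.0649] habove 0.0213 yawY 8.31 zax [ 0.012  0.016 -1.   ] F [-1.59  7.02  9.98] w 0.538
```

View pics/side5.png

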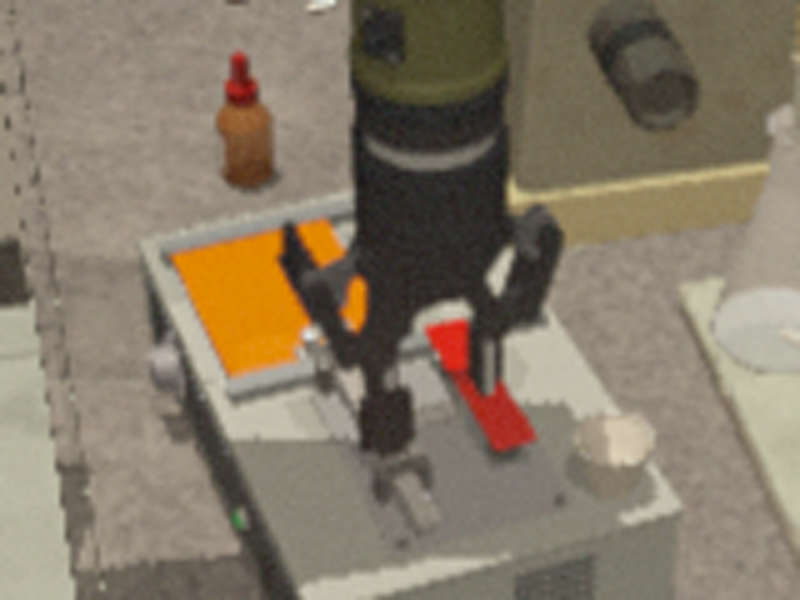

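apply_moves:
  increments:
    - {"jaw": -0.07,"dx": 0.0,"dy": -0.004,"dz": -0.0007,"ax": 0.0,"ay": 0.0,"az": 0.0}
    - {"jaw": -0.07,"dx": 0.001,"dy": -0.008,"dz": -0.0007,"ax": 0.0,"ay": 0.0,"az": 0.0}
    - {"jaw": -0.07,"dx": 0.0015,"dy": -0.011,"dz": -0.0007,"ax": 0.0,"ay": 0.0,"az": 0.0}
    - {"jaw": -0.07,"dx": 0.0015,"dy": -0.013,"dz": -0.0007,"ax": 0.0,"ay": 0.0,"az": 0.0}
    - {"jaw": -0.07,"dx": 0.0015,"dy": -0.013,"dz": -0.0007,"ax": 0.0,"ay": 0.0,"az": 0.0}

```text
t: 7.4
ee_pos: [0.5137, -0.0855, 0.1013]
tcp_rot: [-0.007, 0.653, 0.757, 0.017]
wrist_force: [-1.7, 22.6, 14.1]
width: 0.533
```

```bash
python3 st.py 6
```

```text
t 7.4 pos [ 0.5137 -0.0855  0.1013] loc [ 0.0096 -0.0696] habove 0.0213 yawY 8.49 zax [ 0.011  0.034 -0.999] F [-1.65 22.58 14.06] w 0.533
```

View pics/side6.png

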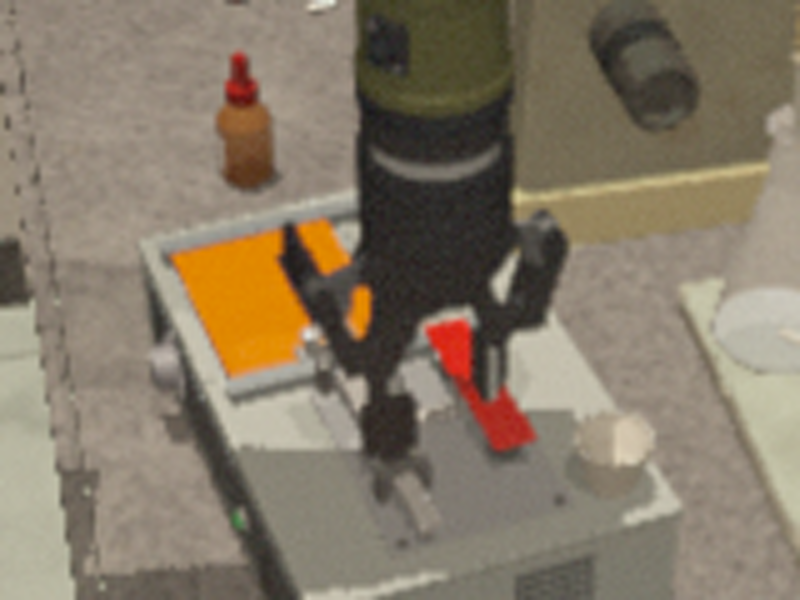

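Run:
```python
from h import *
for n in('side','top'):
  for tag in ('1','3','5','6'):
    W=np.load(f'pics/{n}{tag}.npy').reshape(-1,3)
    a=np.radians(8.0);R=np.array([[np.cos(a),np.sin(a)],[-np.sin(a),np.cos(a)]])
    L=W.copy();L[:,:2]=(W[:,:2]-[.4945,-.018])@R.T; L[:,2]-=.08
    b=L[(L[:,0]>-.038)&(L[:,0]<-.008)&(L[:,1]>-.105)&(L[:,1]<-.03)&(L[:,2]>.028)&(L[:,2]<.047)]
    if len(b): print(n,tag,len(b),np.round(np.percentile(b[:,1],[5,25,50]),4))
    # bolt's right end
    b=L[(L[:,0]>-.035)&(L[:,0]<-.01)&(L[:,1]<-.06)&(L[:,1]>-.155)&(L[:,2]>.006)&(L[:,2]<.024)]
    if len(b): print('  bolt end',len(b),np.round(np.percentile(b[:,1],[2,5,10]),4))
```

```text
side 1 59 [-0.0557 -0.0542 -0.0532]
  bolt end 109 [-0.1106 -0.1099 -0.1091]
side 3 72 [-0.0559 -0.0543 -0.0531]
  bolt end 111 [-0.1117 -0.1102 -0.1092]
side 5 62 [-0.0875 -0.0857 -0.0848]
  bolt end 139 [-0.1413 -0.1404 -0.1353]
side 6 76 [-0.0919 -0.0903 -0.089 ]
  bolt end 134 [-0.1462 -0.1449 -0.1412]
  bolt end 91 [-0.1124 -0.106  -0.1045]
  bolt end 96 [-0.1391 -0.1136 -0.1051]
  bolt end 46 [-0.1387 -0.1381 -0.137 ]
  bolt end 27 [-0.1451 -0.1419 -0.1414]
```

apply_moves:
  increments:
    - {"jaw": -0.07,"dx": 0.0,"dy": -0.004,"dz": 0.004,"ax": 0.0,"ay": 0.0,"az": 0.0}
    - {"jaw": -0.07,"dx": 0.0,"dy": -0.003,"dz": 0.01,"ax": 0.0,"ay": 0.0,"az": 0.0}
    - {"jaw": -0.07,"dx": 0.0,"dy": -0.002,"dz": 0.016,"ax": 0.0,"ay": 0.0,"az": 0.0}
    - {"jaw": -0.07,"dx": 0.0,"dy": 0.004,"dz": 0.02,"ax": 0.0,"ay": 0.0,"az": 0.0}
    - {"jaw": -0.07,"dx": -0.001,"dy": 0.008,"dz": 0.03,"ax": 0.0,"ay": 0.0,"az": 0.0}
    - {"jaw": -0.07,"dx": -0.001,"dy": 0.008,"dz": 0.06,"ax": 0.0,"ay": 0.0,"az": 0.0}
    - {"jaw": -0.07,"dx": -0.001,"dy": 0.008,"dz": 0.1,"ax": 0.0,"ay": 0.0,"az": 0.0}
    - {"jaw": -0.07,"dx": -0.001,"dy": 0.008,"dz": 0.1,"ax": 0.0,"ay": 0.0,"az": 0.0}

```text
t: 8.5
ee_pos: [0.5152, -0.0782, 0.2051]
tcp_rot: [-0.003, 0.653, 0.758, 0.018]
wrist_force: [0.5, -0.6, -0.2]
width: 0.536
```

```bash
python3 st.py 7;  python3 - <<'E'
from h import *
for n in('side','top'):
  for tag in ('1','7'):
    W=np.load(f'pics/{n}{tag}.npy').reshape(-1,3)
    a=np.radians(8.0);R=np.array([[np.cos(a),np.sin(a)],[-np.sin(a),np.cos(a)]])
    L=W.copy();L[:,:2]=(W[:,:2]-[.4945,-.018])@R.T; L[:,2]-=.08
    b=L[(L[:,0]>-.038)&(L[:,0]<-.008)&(L[:,1]>-.105)&(L[:,1]<-.03)&(L[:,2]>.028)&(L[:,2]<.047)]
    if len(b): print(n,tag,len(b),np.round(np.percentile(b[:,1],[5,25,50]),4))
    b=L[(L[:,0]>.029)&(L[:,0]<.045)&(L[:,1]>-.105)&(L[:,1]<-.06)&(L[:,2]>.01)&(L[:,2]<.05)]
    print(' bar',len(b),np.median(b[:,2]) if len(b) else 0)
    b=L[(L[:,0]>-.05)&(L[:,0]<.02)&(L[:,1]>.03)&(L[:,1]<.105)&(L[:,2]>.025)&(L[:,2]<.04)]
    if len(b)>5: print(' ridge',len(b),np.round(b.mean(0),4),np.round(np.percentile(b,[5,95],axis=0),4).tolist())
E
```

```text
t 8.5 pos [ 0.5152 -0.0782  0.2051] loc [ 0.0121 -0.0625] habove 0.1251 yawY 8.49 zax [ 0.019  0.032 -0.999] F [ 0.49 -0.6  -0.21] w 0.536
side 1 59 [-0.0557 -0.0542 -0.0532]
 bar 84 0.03448039646507149
 ridge 61 [-0.0203  0.0619  0.0326] [[-0.0233, 0.0351, 0.0268], [-0.0159, 0.0916, 0.0365]]
side 7 69 [-0.092  -0.0905 -0.0897]
 bar 88 0.034330444673339275
 ridge 61 [-0.0203  0.061   0.0328] [[-0.0235, 0.0342, 0.026], [-0.0161, 0.0926, 0.0363]]
 bar 79 0.03318177272600793
 bar 0 0
 ridge 37 [-0.0171  0.0815  0.032 ] [[-0.0208, 0.0671, 0.0268], [-0.0137, 0.096, 0.0373]]
```

View pics/side7.png

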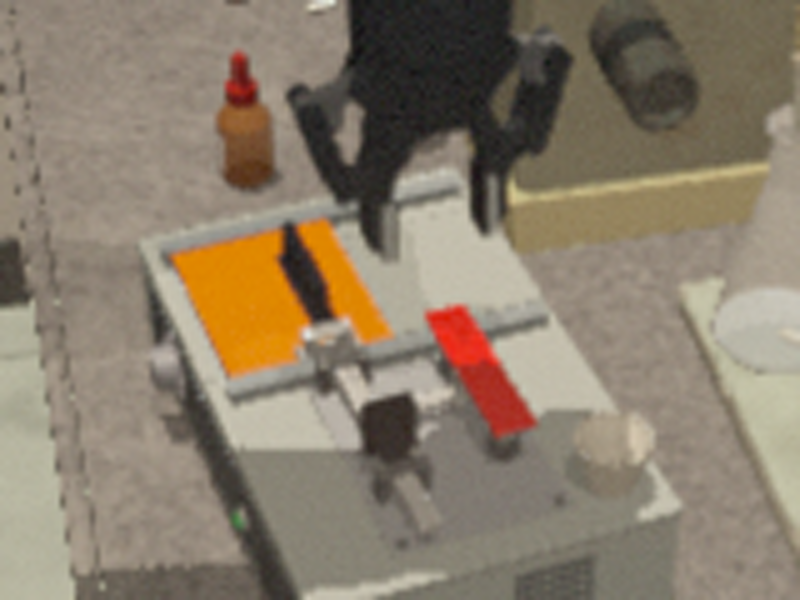

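The bar is up again and the bolt is back 36 mm and locked. Next I'll shut the jaws and go in front of the ridge.

apply_moves:
  increments:
    - {"jaw": 1.0,"dx": -0.02,"dy": 0.03,"dz": 0.0,"ax": -1.0,"ay": 0.5,"az": -0.3}
    - {"jaw": 1.0,"dx": -0.04,"dy": 0.06,"dz": 0.0,"ax": -1.8,"ay": 1.1,"az": -0.5}
    - {"jaw": 1.0,"dx": -0.06,"dy": 0.09,"dz": 0.0,"ax": -1.8,"ay": 1.1,"az": -0.5}
    - {"jaw": 1.0,"dx": -0.081,"dy": 0.115,"dz": 0.0,"ax": -1.8,"ay": 1.1,"az": -0.5}
    - {"jaw": 1.0,"dx": -0.081,"dy": 0.115,"dz": -0.03,"ax": -1.8,"ay": 1.1,"az": -0.5}
    - {"jaw": 1.0,"dx": -0.081,"dy": 0.115,"dz": -0.05,"ax": -1.8,"ay": 1.1,"az": -0.5}
    - {"jaw": 1.0,"dx": -0.081,"dy": 0.115,"dz": -0.05,"ax": -1.8,"ay": 1.1,"az": -0.5}
    - {"jaw": 1.0,"dx": -0.081,"dy": 0.115,"dz": -0.05,"ax": -1.8,"ay": 1.1,"az": -0.5}
  squeeze: 20

```text
t: 9.6
ee_pos: [0.4317, 0.0372, 0.1518]
tcp_rot: [-0.003, 0.656, 0.755, -0.002]
wrist_force: [-0.1, -0.7, -0.3]
width: 0.001
```

```bash
python3 st.py 8;  python3 - <<'E'
from h import *
W=np.concatenate([np.load('pics/side1.npy').reshape(-1,3),np.load('pics/top1.npy').reshape(-1,3)])
k=(W[:,2]>.12)&(W[:,2]<.45)&(W[:,1]>.13)&(W[:,1]<.4)&(W[:,0]>.5)&(W[:,0]<.8)
print(np.percentile(W[k],[1,99],axis=0))
k=(W[:,2]>.12)&(W[:,2]<.45)&(W[:,1]>.1)&(W[:,1]<.13)&(W[:,0]>.5)&(W[:,0]<.8)
print(k.sum(),np.percentile(W[k],[1,50,99],axis=0))
W=np.load('pics/side8.npy').reshape(-1,3)
a=np.radians(8.0);R=np.array([[np.cos(a),np.sin(a)],[-np.sin(a),np.cos(a)]])
L=W.copy();L[:,:2]=(W[:,:2]-[.4945,-.018])@R.T; L[:,2]-=.08
b=L[(L[:,0]>-.09)&(L[:,0]<0)&(L[:,1]>.02)&(L[:,1]<.105)&(L[:,2]>.05)&(L[:,2]<.12)]
for z in np.arange(.05,.12,.01):
    q=b[(b[:,2]>=z)&(b[:,2]<z+.01)]
    if len(q): print(round(z,2),len(q),np.round(q.min(0),4),np.round(q.max(0),4))
E
```

```text
t 9.6 pos [0.4317 0.0372 0.1518] loc [-0.0545  0.0634] habove 0.0718 yawY 7.99 zax [-0.007  0.002 -1.   ] F [-0.14 -0.74 -0.35] w 0.001
[[0.62324023 0.14292101 0.12486565]
 [0.79727846 0.37403255 0.28159268]]
278 [[0.66031926 0.1001334  0.154519  ]
 [0.67599988 0.11435908 0.17789943]
 [0.70430774 0.12978801 0.18634124]]
0.07 10 [-0.062   0.0501  0.074 ] [-0.0477  0.0554  0.0799]
0.08 29 [-0.0684  0.05    0.0806] [-0.0432  0.0707  0.09  ]
0.09 35 [-0.0685  0.0465  0.0902] [-0.0428  0.068   0.1   ]
0.1 31 [-0.0685  0.0492  0.1002] [-0.0427  0.0669  0.1093]
0.11 40 [-0.0818  0.0486  0.11  ] [-0.027   0.0697  0.12  ]
```

View pics/side8.png

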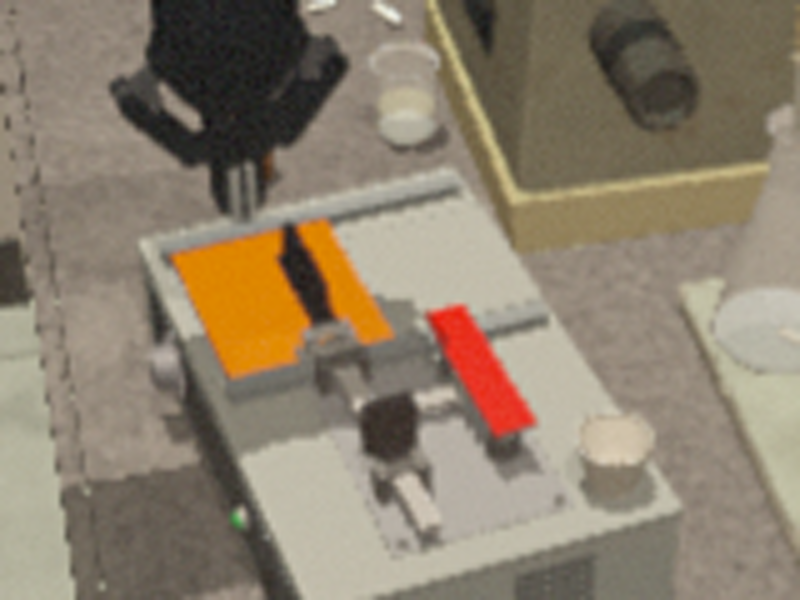

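apply_moves:
  increments:
    - {"jaw": 1.0,"dx": 0.0,"dy": 0.0,"dz": -0.025,"ax": 0.0,"ay": 0.0,"az": 0.0}
    - {"jaw": 1.0,"dx": 0.0,"dy": 0.0,"dz": -0.045,"ax": 0.0,"ay": 0.0,"az": 0.0}
    - {"jaw": 1.0,"dx": 0.0,"dy": 0.0,"dz": -0.054,"ax": 0.0,"ay": 0.0,"az": 0.0}
    - {"jaw": 1.0,"dx": 0.01,"dy": 0.0014,"dz": -0.054,"ax": 0.0,"ay": 0.0,"az": 0.0}
    - {"jaw": 1.0,"dx": 0.018,"dy": 0.0025,"dz": -0.054,"ax": 0.0,"ay": 0.0,"az": 0.0}
    - {"jaw": 1.0,"dx": 0.024,"dy": 0.0034,"dz": -0.054,"ax": 0.0,"ay": 0.0,"az": 0.0}
    - {"jaw": 1.0,"dx": 0.03,"dy": 0.0042,"dz": -0.054,"ax": 0.0,"ay": 0.0,"az": 0.0}
    - {"jaw": 1.0,"dx": 0.036,"dy": 0.005,"dz": -0.054,"ax": 0.0,"ay": 0.0,"az": 0.0}

```text
t: 10.7
ee_pos: [0.4688, 0.0423, 0.0986]
tcp_rot: [-0.003, 0.656, 0.755, -0.001]
wrist_force: [-1.1, -0.5, 1.1]
width: -0.002
```

```bash
python3 st.py 9
```

```text
t 10.7 pos [0.4688 0.0423 0.0986] loc [-0.017   0.0633] habove 0.0186 yawY 7.99 zax [-0.006  0.002 -1.   ] F [-1.15 -0.52  1.06] w -0.002
```

View pics/side9.png

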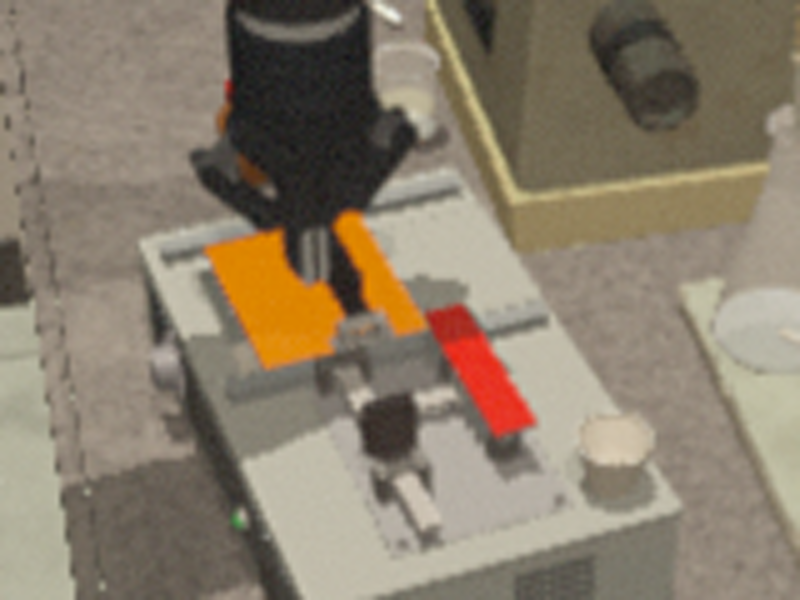

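The hatch is sliding with about 1 N on the wrist. I'll keep pushing to the stop.

apply_moves:
  increments:
    - {"jaw": 1.0,"dx": 0.008,"dy": 0.0011,"dz": 0.0,"ax": 0.0,"ay": 0.0,"az": 0.0}
    - {"jaw": 1.0,"dx": 0.016,"dy": 0.0022,"dz": 0.0,"ax": 0.0,"ay": 0.0,"az": 0.0}
    - {"jaw": 1.0,"dx": 0.024,"dy": 0.0034,"dz": 0.0,"ax": 0.0,"ay": 0.0,"az": 0.0}
    - {"jaw": 1.0,"dx": 0.032,"dy": 0.0045,"dz": 0.0,"ax": 0.0,"ay": 0.0,"az": 0.0}
    - {"jaw": 1.0,"dx": 0.04,"dy": 0.0056,"dz": 0.0,"ax": 0.0,"ay": 0.0,"az": 0.0}
    - {"jaw": 1.0,"dx": 0.048,"dy": 0.0067,"dz": 0.0,"ax": 0.0,"ay": 0.0,"az": 0.0}
    - {"jaw": 1.0,"dx": 0.054,"dy": 0.0076,"dz": 0.0,"ax": 0.0,"ay": 0.0,"az": 0.0}
    - {"jaw": 1.0,"dx": 0.058,"dy": 0.0081,"dz": 0.0,"ax": 0.0,"ay": 0.0,"az": 0.0}
    - {"jaw": 1.0,"dx": 0.062,"dy": 0.0087,"dz": 0.0,"ax": 0.0,"ay": 0.0,"az": 0.0}
    - {"jaw": 1.0,"dx": 0.064,"dy": 0.009,"dz": 0.0,"ax": 0.0,"ay": 0.0,"az": 0.0}

```text
t: 12.05
ee_pos: [0.5298, 0.0508, 0.0984]
tcp_rot: [-0.005, 0.656, 0.755, -0.004]
wrist_force: [-12.0, -2.7, 10.3]
width: -0.001
```

```bash
python3 st.py 10
```

```text
t 12.05 pos [0.5298 0.0508 0.0984] loc [0.0445 0.0632] habove 0.0184 yawY 7.98 zax [-0.012  0.001 -1.   ] F [-12.04  -2.65  10.31] w -0.001
```

View pics/side10.png

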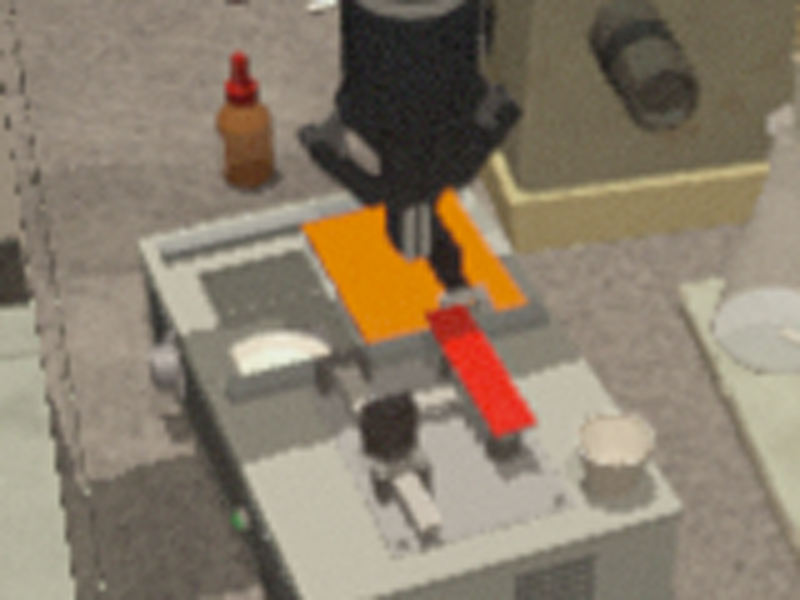

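apply_moves:
  increments:
    - {"jaw": 1.0,"dx": -0.01,"dy": -0.0014,"dz": 0.0,"ax": 0.0,"ay": 0.0,"az": 0.0}
    - {"jaw": 1.0,"dx": -0.02,"dy": -0.003,"dz": 0.0,"ax": 0.0,"ay": 0.0,"az": 0.0}
    - {"jaw": 1.0,"dx": -0.025,"dy": -0.0035,"dz": 0.03,"ax": 0.0,"ay": 0.0,"az": 0.0}
    - {"jaw": 1.0,"dx": -0.03,"dy": -0.004,"dz": 0.08,"ax": 0.0,"ay": 0.0,"az": 0.0}
    - {"jaw": 1.0,"dx": -0.06,"dy": -0.008,"dz": 0.13,"ax": 0.0,"ay": 0.0,"az": 0.0}
    - {"jaw": 1.0,"dx": -0.11,"dy": 0.04,"dz": 0.15,"ax": 0.0,"ay": 0.0,"az": 0.0}
    - {"jaw": 1.0,"dx": -0.15,"dy": 0.08,"dz": 0.15,"ax": 0.0,"ay": 0.0,"az": 0.0}
    - {"jaw": 1.0,"dx": -0.15,"dy": 0.08,"dz": 0.15,"ax": 0.0,"ay": 0.0,"az": 0.0}
    - {"jaw": 1.0,"dx": -0.15,"dy": 0.08,"dz": 0.15,"ax": 0.0,"ay": 0.0,"az": 0.0}

```text
t: 13.28
ee_pos: [0.3801, 0.131, 0.2488]
tcp_rot: [-0.004, 0.656, 0.755, -0.003]
wrist_force: [0.2, 0.7, 1.0]
width: 0.001
```

```bash
python3 st.py 11;  python3 - <<'E'
from h import *
for n in('side','top'):
  for tag in ('1','11'):
    W=np.load(f'pics/{n}{tag}.npy').reshape(-1,3)
    a=np.radians(8.0);R=np.array([[np.cos(a),np.sin(a)],[-np.sin(a),np.cos(a)]])
    L=W.copy();L[:,:2]=(W[:,:2]-[.4945,-.018])@R.T; L[:,2]-=.08
    b=L[(L[:,0]>-.038)&(L[:,0]<-.008)&(L[:,1]>-.105)&(L[:,1]<-.03)&(L[:,2]>.028)&(L[:,2]<.047)]
    if len(b): print(n,tag,len(b),np.round(np.percentile(b[:,1],[5,25,50]),4))
    b=L[(L[:,0]>.029)&(L[:,0]<.045)&(L[:,1]>-.105)&(L[:,1]<-.06)&(L[:,2]>.01)&(L[:,2]<.05)]
    print(' bar',len(b),np.median(b[:,2]) if len(b) else 0)
    b=L[(L[:,0]>-.05)&(L[:,0]<.09)&(L[:,1]>.03)&(L[:,1]<.105)&(L[:,2]>.025)&(L[:,2]<.04)]
    if len(b)>5: print(' ridge',len(b),np.round(b.mean(0),4))
    b=L[(L[:,0]>.055)&(L[:,0]<.12)&(L[:,1]>-.17)&(L[:,1]<-.1)&(L[:,2]>.015)&(L[:,2]<.05)]
    if len(b)>5: print(' crucible',len(b),np.round(np.median(b,0),4))
E
```

```text
t 13.28 pos [0.3801 0.131  0.2488] loc [-0.0926  0.1634] habove 0.1688 yawY 8.04 zax [-0.009  0.001 -1.   ] F [0.2  0.67 0.97] w 0.001
side 1 59 [-0.0557 -0.0542 -0.0532]
 bar 84 0.03448039646507149
 ridge 61 [-0.0203  0.0619  0.0326]
 crucible 175 [ 0.0816 -0.1303  0.0258]
side 11 64 [-0.0923 -0.0904 -0.0897]
 bar 87 0.03461215667381315
 ridge 58 [0.0595 0.0611 0.0326]
 crucible 173 [ 0.0815 -0.1303  0.026 ]
 bar 79 0.03318177272600793
 crucible 128 [ 0.0867 -0.1331  0.025 ]
top 11 14 [-0.0873 -0.086  -0.0835]
 bar 87 0.0324890644519128
 ridge 71 [0.0626 0.0672 0.0323]
 crucible 123 [ 0.085  -0.1335  0.0257]
```

View pics/side11.png

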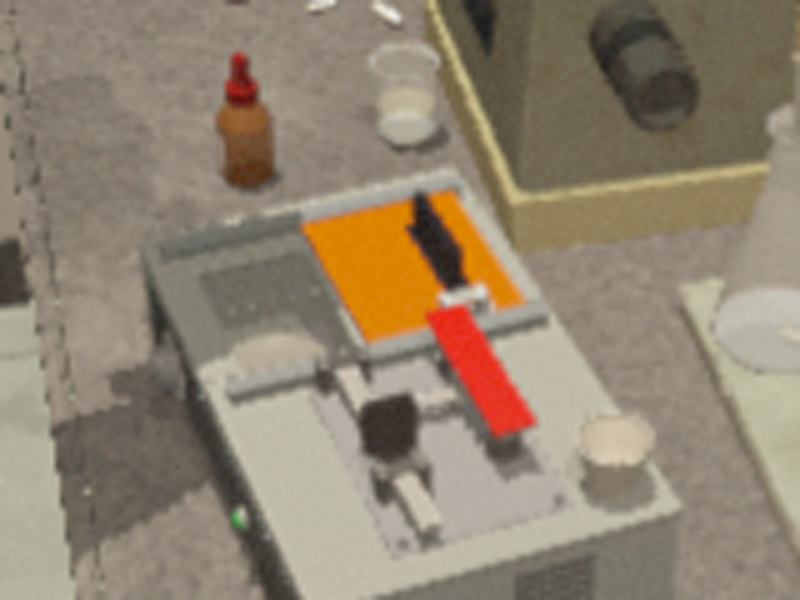

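The hatch is open: the ridge moved 80 mm in the side view. The bolt is back 36 mm, the bar is up, and the crucible hasn't moved. I'm handing the job in.

```bash
python3 -c "
from workcell import robot
print(robot.close_job())"
```

```text
the job is handed in; nothing more can be done
None
```

The curing chamber is open and the job is handed in, at about 13.4 s of the 45 s allowed; the system gave no verdict.

**What I did:**
1. I pressed the red catch bar to its stop with the rear fingertip (depth showed it 10 mm down).
2. With the bar held down, I slid both fingers right until the other fingertip had pushed the thumb tab to its stop.
3. I lifted both fingers away and the bar sprang back up.
4. I shut the jaws and pushed the ridge to the rear until it met its stop, then backed off and moved clear.

**Last checks, from the final pictures:**
- **Bolt:** drawn back about 36 mm in the side view.
- **Catch bar:** top face 34.6 mm above the plate in the side view and 32.5 mm in the top view. Both are within about 1 mm of the same camera's reading before I pressed it.
- **Hatch:** ridge moved about 80 mm in the side view. The top view had no clear starting reading but puts the ridge in the same place to within about 3 mm.
- **Crucible:** unmoved to within 2 mm.
- **Other loose things:** the dropper and beaker look undisturbed in the last side picture. I did not re-check the wash bottle, tweezers and weighing bottle, but the arm did not go near them.
- **Forces:** the highest readings between moves were about 22 N pressing the bar down and about 23 N sideways with the bolt at its stop. The wrist force was back to about 1 N at the end.

No check failed. One move call was refused as invalid because rows lacked some fields; nothing moved, and I resent it complete.

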